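Work the two loaded pattern punches

ROBOT

A 7-joint arm with a two-finger parallel gripper is mounted at the origin on the work surface. World frame = base frame: x ahead of the robot, y to its left, z up, the work surface at z = 0. Lengths are in mm, angles in degrees, forces in N, time in s.
With the tool pointing down it reaches from about 400 to 925 mm from the base axis. Payload 4.1 kg.
Tool frame: the origin (TCP) lies at the very end of the fingers, on their centre line; the grasp point (between the pads) lies 19 mm behind it; z points along the fingers, y is the direction in which the jaws open and shut (so a half turn about z gives the same grasp; the last joint's range is limited). The gripper opens to 85 mm and grips with 20 to 120 N. Pads are 22 mm wide; open, the fingers measure 114 mm over their backs; the gripper's body (76 mm by 85 mm) begins 54 mm behind the grasp point. The pads swing forward as they close: fully open they stand 13 mm farther back than shut.
Start: joints at [-71.219, 22.827, 2.584, 88.041, -1.071, 69.15, -2.905], TCP at [269.058, 591.736, 231.347] pointing down, gripper open.
Joint ranges: [-161.44, 161.44], [-28.35, 127.94], [-78.24, 83.42], [0, 140.83], [-78.03, 258.03], [13.02, 114.36], [-168.23, 168.23]. Speed limits (degrees/s): [147.25, 147.25, 180, 180, 180, 180, 180].

INTERFACE

Orientations are given as a 3x3 rotation matrix whose columns are the frame's x, y, z axes.
In Python, from rig import readout, cams, job gives the robot as it stands. The module is installed in compiled form; this text tells all that it offers.
- The arm moves only by the tool drive_tool, never from a script. Its argument "motion" is a list that holds one entry, the list of rows, each a list of 5 numbers: the shift along the tool's x, y, z normalised to -1 to 1, where 1 is 0.3 m, then the turn about the tool's z normalised to -1 to 1, where 1 is 180 degrees, then the opening, from 0 (shut) to 1 (fully open). In form: [[[dx, dy, dz, turn, hand], ...]]. A call has exactly 8 rows; each row shifts and turns the commanded pose from where the row before left it, along the tool's axes as they then stand; what a row does not reach is not made up. A row lasts 1/10 s, in which the tool goes at most 50 mm and 8.59 degrees, less where a joint would pass 70% of its speed; a pose out of reach is approached as far as the arm can. A call with a number of a shift or a turn outside -1 to 1 is refused whole. A call with a gripper value outside its range is refused whole. The fingers move at their own pace and stop on an object; "force" is the grip in N (left out, the last holds). Time passes only in rows, so rows that do not move let the fingers close, or fill a call up. It gives the time, the measured TCP pose, the force and the opening at its end, in the units of the state.
- readout.observe(): the state, without advancing time (a new reading comes with each control period).
- cams.camera(name): name is "side" or "top" or "wrist"; returns (picture, depth): 400x640x3 uint8, blue, green, red; 400x640 float32, mm along the optical axis (not along the pixel's ray), 0 where there is no reading.
- cams.camera_info(name): a dict with "camera_matrix" (3x3 intrinsics, pixels), "R" (3x3) and "t" (3): a world point X has camera coordinates R X + t; the wrist camera has in their place "mount" (4x4, takes a point from camera to tool coordinates, whose origin is the TCP and whose axes are the flange's). Camera axes: x right, y down, z forward; pixel columns grow to the right and rows downward; lengths in mm; the calibration is good to about 2 mm. A picture is of the moment at which its call begins: read the wrist's pose just before it. camera_info takes no time and is no camera call.
- job.job_done(): hands the job in, once; it reports no verdict.
Trained networks look in the newest picture that a camera, given by its name, has taken for a name from the list of things; names that differ only in an ending like _2 or _b are one class to them, and where a whole thing is asked for, a point or a joint stands for the part that bears it (a point fixed in the world has none). Each returns a list of dicts, best first, with "confidence" (0 to 1); they miss things now and then, are a little off and sometimes report something else, mostly with a low value. They report only what shows in the picture. A call takes as long as a camera call. They do not tell look-alikes from the thing itself.
- cams.cut_out(thing, camera): "mask" (400x640 bool, what is visible of it).
- cams.pinpoint(thing, camera): "xyz" ([x, y, z] in mm, in the coordinates of the camera as it stood for that picture, good to about 4 mm: a listed point, or the origin of a listed thing).
The state is a dict: "clock": time; "qpos": joint angles; "qd": joint speeds; "joint_torque": joint torques, N m; "eef_pos": TCP position; "orientation": TCP orientation; "ft_force": force on the tool from outside, world axes, zero at the start; "ft_torque": the same for the moment, N m; "finger_gap": finger opening in mm.
Only numpy, scipy, OpenCV 4.12 (cv2) and the standard library are available. Lean on these libraries where they do the work, as an engineer would, in place of code of your own. Each camera call takes 0.05 s, during which the arm holds its last target. There are 200 camera calls.

TASK

Two of the three bench punches have a pattern card in the throat. Press the light one with the small round cap fully down until it clicks and let it spring back up, then do the same with the stiff one with the broad round cap. Leave the empty square-capped punch unpressed and the glue stick standing where it is.

Things in the scene. Friction and masses are not known exactly. Their poses are not given: they have to be found in the camera images.
- pricker (a joint): plunger of the light punch: small round black cap, 28 mm across and 20 mm high, on a narrow (48 mm wide) grey C-frame punch holding a white pattern card (70 x 120 mm). Joint value: travel in m straight down, 0 when up, 0.010 fully down; it clicks at 0.007. Spring: 1.5 N to start, 5 N fully down; it returns by itself when let go. The frame is fixed to the table.
- pricker_top (a point): centre of the top face of the small round cap (moves with it); 115 mm above the table when up. The frame runs 35 mm from the plunger axis to the open-throat side and 95 mm to the other side; its head is 75 mm high.
- holer (a joint): plunger of the stiff punch: broad round black cap, 58 mm across with a flat top about 46 mm across, 20 mm high, on a wide (80 mm) grey C-frame punch holding a white pattern card (70 x 120 mm). Joint value: travel in m straight down, 0 when up, 0.010 fully down; it clicks at 0.007. Spring: 3.6 N to start, 12 N fully down; it returns by itself when let go. Frame fixed, otherwise as that of the light punch.
- holer_top (a point): centre of the top face of the broad round cap (moves with it); 115 mm above the table when up.
- notcher (a joint): plunger of the punch to leave alone: square black cap, 42 x 42 mm and 20 mm high, on a 60 mm wide grey C-frame punch with no card in it. Joint value: travel in m straight down, 0 when up, 0.010 fully down. Spring: 2.4 N to start, 8 N fully down. Frame fixed.
- notcher_top (a point): centre of the top face of the square cap (moves with it); 115 mm above the table when up.
- glue_stick: loose red and black glue stick, 30 mm in diameter and 88 mm high, standing upright between the punches on the robot's side; origin at the centre of its underside, z axis up along it.
Not all that is in view belongs to the job. Leave any yellow look-alike of the part that bears holer alone. Of the things that look like the glue_stick, the larger one is meant.

How it is judged:
By the outcome, as a careful person would: the job done as asked, in the order asked, and still so for the second after the job is handed in, with the robot touching nothing.
It also fails if it takes over 35 s, if anything falls off the work surface, if the arm or the gripper's body presses on something with over 40 N, if the wrist force passes 120 N, or if a joint passes its speed limit or range.

## Working session

There is one attempt and no reset: what is moved stays moved. The work goes in short steps, Python scripts to look and compute and a tool call to move; the robot and the scene stay as the last step left them, time stands still between calls to the robot, and variables do not carry over. Pictures are saved under pics/ and viewed, about 8 in all and at most 12, crops included, and the job is handed in when it is done.

Besides the shell and the picture viewer there is one more tool, called after "Emit:" as name(argument=value, ...), one argument or row to a line, values as JSON. drive_tool: Moves the arm, as the interface text tells. Its arguments: {"type":"object","properties":{"motion":{"type":"array"},"force":{"type":"number"}},"required":["motion"]}

```bash
mkdir -p pics; cat > h.py <<'E'
import numpy as np, cv2
from rig import readout, cams, job
def world(p,cam,st=None):
    i=cams.camera_info(cam); p=np.asarray(p,float)
    if cam=='wrist':
        M=np.array(i['mount']); q=M[:3,:3]@p+M[:3,3]
        return np.array(st['orientation'])@q+np.array(st['eef_pos'])
    return np.array(i['R']).T@(p-np.array(i['t']))
def pix(u,v,d,cam,st=None):
    K=np.array(cams.camera_info(cam)['camera_matrix'])
    return world(np.linalg.inv(K)@[u,v,1]*d,cam,st)
E
python3 - <<'E'
from h import *
s=readout.observe(); print(s['clock'],s['eef_pos'],np.round(s['orientation'],3).tolist(),s['ft_force'])
for c in ['top','side']:
    im,d=cams.camera(c); cv2.imwrite(f'pics/{c}0.png',im); np.save(f'{c}0.npy',d)
    for t in ['pricker_top','holer_top','notcher_top','glue_stick']:
        print(c,t,[(round(r['confidence'],2),np.round(world(r['xyz'],c)).tolist()) for r in cams.pinpoint(t,c)])
print(readout.observe()['clock'])
E
```

```text
0.0 [268.77886539 591.13817362 230.23555714] [[-0.91, 0.414, -0.001], [0.414, 0.91, -0.002], [-0.0, -0.002, -1.0]] [-0.38543309 -0.52341333  0.65673695]
top pricker_top [(0.55, [530.0, -277.0, 114.0])]
top holer_top [(0.63, [524.0, 287.0, 117.0]), (0.57, [304.0, 312.0, 119.0])]
top notcher_top [(0.83, [570.0, 15.0, 111.0])]
top glue_stick [(0.78, [406.0, -126.0, -3.0]), (0.68, [408.0, -198.0, -5.0])]
side pricker_top [(0.53, [531.0, -276.0, 118.0])]
side holer_top [(0.8, [314.0, 311.0, 115.0]), (0.73, [530.0, 291.0, 112.0])]
side notcher_top [(0.88, [568.0, 16.0, 114.0])]
side glue_stick [(0.77, [414.0, -195.0, 1.0]), (0.75, [409.0, -129.0, 3.0])]
0.5
```

View pics/top0.png

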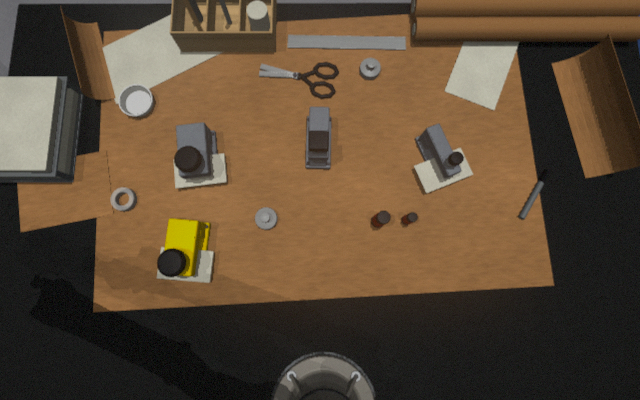

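View pics/side0.png

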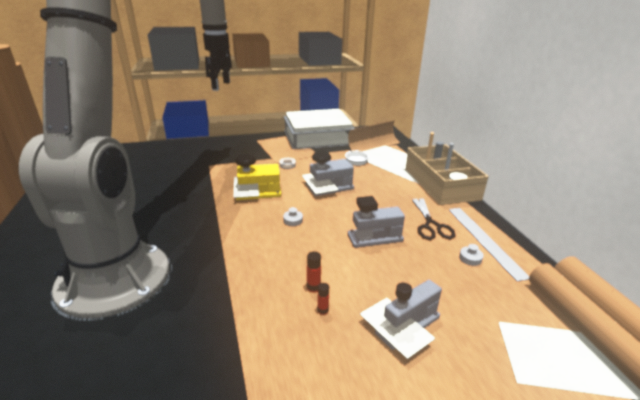

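The top view shows the grey holer at (188,158), the notcher at (318,140), the pricker at (455,158), the yellow decoy at (172,262), and the glue stick at (381,218) with a smaller look-alike at (410,218). The side view agrees. Next I'll refine the cap centres from masks and depth.

```bash
python3 - <<'E'
from h import *
for c in ['top','side']:
    im,d=cams.camera(c); K=np.array(cams.camera_info(c)['camera_matrix'])
    v,u=np.mgrid[:400,:640]; P=np.stack([(u-K[0,2])/K[0,0]*d,(v-K[1,2])/K[1,1]*d,d],-1)
    W=world(P.reshape(-1,3).T-0,c) if 0 else (P.reshape(-1,3)-np.array(cams.camera_info(c)['t']))@np.array(cams.camera_info(c)['R'])
    ok=d.ravel()>0
    for n,x,y in [('pr',530,-277),('ho',527,289)]:
        m=ok&(abs(W[:,0]-x)<40)&(abs(W[:,1]-y)<40)&(W[:,2]>104)&(W[:,2]<130)
        Q=W[m]; print(c,n,m.sum(),Q.mean(0).round(1),Q.min(0).round(),Q.max(0).round(),np.percentile(Q[:,2],[25,50,90]).round(1))
s=readout.observe();R=np.array(s['orientation'])
p=np.array(s['eef_pos'])
for w in ([530,289,230],[530,-277,230]):
    print((R.T@(w-p)/300).round(3)); p=np.array(w)
E
```

```text
top pr 156 [ 527.6 -276.   113.6] [ 515. -289.  104.] [ 541. -264.  118.] [112.9 114.4 116.3]
top ho 572 [525.3 287.9 113.9] [499. 262. 104.] [556. 318. 119.] [112.9 114.6 116.7]
side pr 203 [ 528.4 -283.1  112.5] [ 516. -293.  104.] [ 544. -268.  116.] [111.1 113.9 115.4]
side ho 162 [526.4 279.4 112. ] [501. 259. 104.] [556. 309. 116.] [109.5 113.4 115.2]
[-1.209 -0.559  0.004]
[-0.781 -1.717 -0.   ]
```

Emit:
drive_tool(
  motion=[
    [[-0.15, -0.07, 0, 0, 0], [-0.15, -0.07, 0, 0, 0], [-0.15, -0.07, 0, 0, 0], [-0.15, -0.07, 0, 0, 0], [-0.15, -0.07, 0, 0, 0], [-0.15, -0.07, 0, 0, 0], [-0.15, -0.07, 0, 0, 0], [-0.15, -0.07, 0, 0, 0]],
  ],
)

```text
clock: 1.4
eef_pos: [528.4, 288.2, 231.7]
orientation: [[-0.91, 0.414, 0.001], [0.414, 0.91, 0.001], [-0.0, 0.001, -1.0]]
ft_force: [1.6, 0.2, -0.8]
finger_gap: 0.1
```

Emit:
drive_tool(
  motion=[
    [[-0.065, -0.145, 0, 0, 0], [-0.065, -0.145, 0, 0, 0], [-0.065, -0.145, 0, 0, 0], [-0.065, -0.145, 0, 0, 0], [-0.065, -0.145, 0, 0, 0], [-0.065, -0.145, 0, 0, 0], [-0.065, -0.145, 0, 0, 0], [-0.065, -0.145, 0, 0, 0]],
  ],
)

```text
clock: 2.2
eef_pos: [525.0, -93.4, 231.7]
orientation: [[-0.91, 0.414, 0.001], [0.414, 0.91, 0.0], [-0.001, 0.001, -1.0]]
ft_force: [0.6, -0.1, -0.5]
finger_gap: 0.2
```

Emit:
drive_tool(
  motion=[
    [[-0.05, -0.102, 0, 0, 0], [-0.05, -0.102, 0, 0, 0], [-0.05, -0.102, 0, 0, 0], [-0.05, -0.102, 0, 0, 0], [0, 0, 0, 0, 0], [0, 0, 0, 0, 0], [0, 0, 0, 0, 0], [0, 0, 0, 0, 0]],
  ],
)

```text
clock: 3.0
eef_pos: [529.6, -226.1, 231.2]
orientation: [[-0.911, 0.411, 0.0], [0.411, 0.911, 0.001], [0.0, 0.001, -1.0]]
ft_force: [0.8, 0.6, 0.5]
finger_gap: 0.0
```

```bash
cat > look.py <<'E'
import sys
from h import *
t,tag=sys.argv[1:3]
s=readout.observe(); im,d=cams.camera('wrist'); cv2.imwrite(f'pics/{tag}.png',im)
p=np.array(s['eef_pos']); R=np.array(s['orientation']); print(s['clock'],p.round(1))
for r in cams.pinpoint(t,'wrist'):
    w=world(r['xyz'],'wrist',s); print(round(r['confidence'],2),w.round(1))
    i=cams.camera_info('wrist'); K=np.array(i['camera_matrix'])
    v,u=np.nonzero(d>0); D=d[v,u]
    P=np.linalg.inv(K)@np.stack([u,v,np.ones_like(u)])*D; M=np.array(i['mount'])
    W=(R@(M[:3,:3]@P+M[:3,3:]))+p[:,None]
    m=(np.hypot(W[0]-w[0],W[1]-w[1])<40)&(abs(W[2]-115)<6)
    if m.sum()<20: continue
    Q=W[:,m]; print(m.sum(),Q.mean(1).round(1),Q.min(1).round(),Q.max(1).round(),np.median(Q[2]).round(1), 'px',u[m].mean(),v[m].mean())
    g=np.array([*((Q.min(1)+Q.max(1))/2)[:2],p[2]]); print('move',(R.T@(g-p)/300).round(3))
print(readout.observe()['ft_force'].round(2))
E
python3 look.py pricker_top w1
```

```text
3.0 [ 529.6 -226.1  231.2]
0.55 [ 527.2 -277.4  113. ]
650 [ 530.1 -277.7  113.9] [ 517. -292.  109.] [ 544. -265.  116.] 114.0 px 264.9907692307692 219.72153846153847
move [-0.075 -0.157 -0.   ]
[1.23 0.55 0.82]
```

View pics/w1.png

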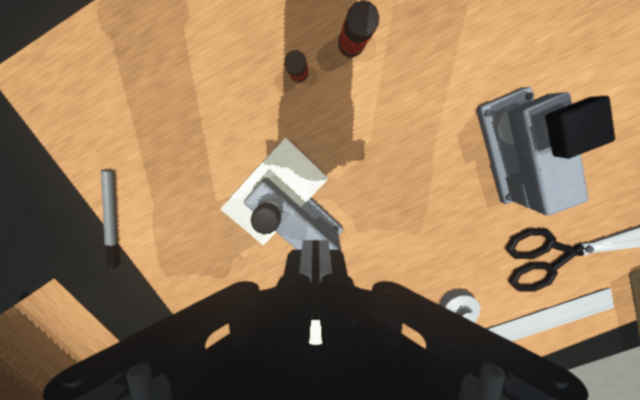

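The wrist view shows the round cap at (265,218), with its card and no square cap nearby. Moving over it and down to just above.

Emit:
drive_tool(
  motion=[
    [[-0.037, -0.078, 0, 0, 0], [-0.038, -0.078, 0, 0, 0], [0, 0, 0.1, 0, 0], [0, 0, 0.1, 0, 0], [0, 0, 0.1, 0, 0], [0, 0, 0.05, 0, 0], [0, 0, 0, 0, 0], [0, 0, 0, 0, 0]],
  ],
)

```text
clock: 3.9
eef_pos: [531.1, -279.8, 127.2]
orientation: [[-0.911, 0.413, 0.001], [0.413, 0.911, -0.001], [-0.001, 0.0, -1.0]]
ft_force: [-0.3, -0.5, 0.7]
finger_gap: -0.0
```

Emit:
drive_tool(
  motion=[
    [[0, 0, 0.02, 0, 0], [0, 0, 0.015, 0, 0], [0, 0, 0.012, 0, 0], [0, 0, 0.01, 0, 0], [0, 0, 0.01, 0, 0], [0, 0, 0, 0, 0], [0, 0, 0, 0, 0], [0, 0, 0, 0, 0]],
  ],
)

```text
clock: 4.7
eef_pos: [530.9, -280.0, 106.7]
orientation: [[-0.91, 0.414, 0.001], [0.414, 0.91, -0.0], [-0.001, 0.0, -1.0]]
ft_force: [1.6, 0.3, 4.0]
finger_gap: 0.2
```

Emit:
drive_tool(
  motion=[
    [[0, 0, 0.005, 0, 0], [0, 0, 0.005, 0, 0], [0, 0, 0.003, 0, 0], [0, 0, 0, 0, 0], [0, 0, 0, 0, 0], [0, 0, 0, 0, 0], [0, 0, 0, 0, 0], [0, 0, 0, 0, 0]],
  ],
)

```text
clock: 5.5
eef_pos: [531.1, -280.1, 104.9]
orientation: [[-0.91, 0.414, 0.002], [0.414, 0.91, 0.0], [-0.002, 0.001, -1.0]]
ft_force: [-2.7, 3.2, 18.6]
finger_gap: -0.1
```

Bottomed at z≈105 with the force jumping above the spring's 5 N, so it's fully down. Releasing, then backing off to check.

Emit:
drive_tool(
  motion=[
    [[0, 0, -0.03, 0, 0], [0, 0, -0.05, 0, 0], [0, 0, -0.1, 0, 0], [0, 0, -0.13, 0, 0], [0, 0, -0.12, 0, 0], [0.037, 0.078, 0, 0, 0], [0.038, 0.078, 0, 0, 0], [0, 0, 0, 0, 0]],
  ],
)

```text
clock: 6.3
eef_pos: [529.0, -223.1, 230.8]
orientation: [[-0.913, 0.409, -0.002], [0.409, 0.913, 0.004], [0.003, 0.003, -1.0]]
ft_force: [0.6, -0.3, -0.1]
finger_gap: -0.1
```

```bash
python3 look.py pricker_top w2
```

```text
6.3 [ 529.  -223.1  230.8]
0.88 [ 525.3 -276.2  115.6]
656 [ 530.1 -277.8  113.8] [ 517. -292.  109.] [ 545. -265.  116.] 113.9 px 261.9756097560976 221.90091463414635
move [-0.082 -0.166 -0.001]
[-1.16 -0.6  -0.3 ]
```

The cap is back at full height. Now to the stiff punch.

Emit:
drive_tool(
  motion=[
    [[0.065, 0.145, 0, 0, 0], [0.065, 0.145, 0, 0, 0], [0.065, 0.145, 0, 0, 0], [0.065, 0.145, 0, 0, 0], [0.065, 0.145, 0, 0, 0], [0.065, 0.145, 0, 0, 0], [0.065, 0.145, 0, 0, 0], [0.065, 0.145, 0, 0, 0]],
  ],
)

```text
clock: 7.2
eef_pos: [531.3, 153.6, 231.1]
orientation: [[-0.909, 0.416, -0.0], [0.416, 0.909, -0.001], [-0.0, -0.001, -1.0]]
ft_force: [1.3, -0.0, 0.6]
finger_gap: -0.0
```

Emit:
drive_tool(
  motion=[
    [[0.05, 0.1, 0, 0, 0], [0.05, 0.1, 0, 0, 0], [0, 0, 0, 0, 0], [0, 0, 0, 0, 0], [0, 0, 0, 0, 0], [0, 0, 0, 0, 0], [0, 0, 0, 0, 0], [0, 0, 0, 0, 0]],
  ],
)

```text
clock: 8.0
eef_pos: [528.9, 219.8, 231.4]
orientation: [[-0.91, 0.415, 0.0], [0.415, 0.91, 0.0], [-0.0, 0.0, -1.0]]
ft_force: [-0.7, -0.1, -0.1]
finger_gap: -0.1
```

```bash
python3 look.py holer_top w3
```

```text
8.0 [528.9 219.8 231.4]
0.63 [533.6 289.6 118.8]
2905 [527.7 289.5 113.6] [502. 262. 109.] [556. 317. 116.] 114.0 px 387.007917383821 163.8736660929432
move [0.097 0.212 0.   ]
[-0.2  -0.04 -0.23]
```

View pics/w3.png

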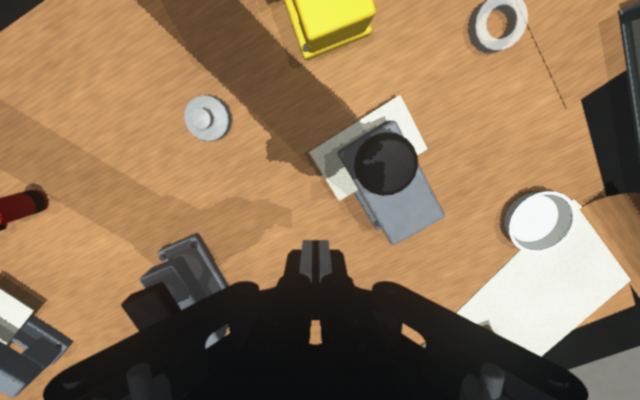

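Holer cap at (387,163) with its card, grey frame. At the left edge, a red item at (20,205) and a white/grey thing at (20,330) don't match what I expected there, so I'm checking with the top camera.

```bash
python3 - <<'E'
from h import *
s=readout.observe()
i=cams.camera_info('wrist');M=np.array(i['mount']);K=np.array(i['camera_matrix'])
for n,w in [('glue0',[408,-127,0]),('glue88',[408,-127,88]),('small',[411,-197,0]),('notch',[569,15,115]),('prick',[530,-278,115]),('hol',[528,289,115])]:
    q=np.array(s['orientation']).T@(np.array(w)-s['eef_pos']); c=M[:3,:3].T@(q-M[:3,3]); u=K@c; print(n,(u[:2]/u[2]).round())
im,d=cams.camera('top'); cv2.imwrite('pics/top1.png',im)
for r in cams.pinpoint('glue_stick','top'): print(r['confidence'],world(r['xyz'],'top').round())
E
```

```text
glue0 [ 36. 200.]
glue88 [-42. 223.]
small [ -4. 222.]
notch [149. 313.]
prick [-96. 380.]
hol [386. 165.]
0.58 [ 409. -194.   -2.]
0.5 [ 406. -125.   -2.]
```

View pics/top1.png

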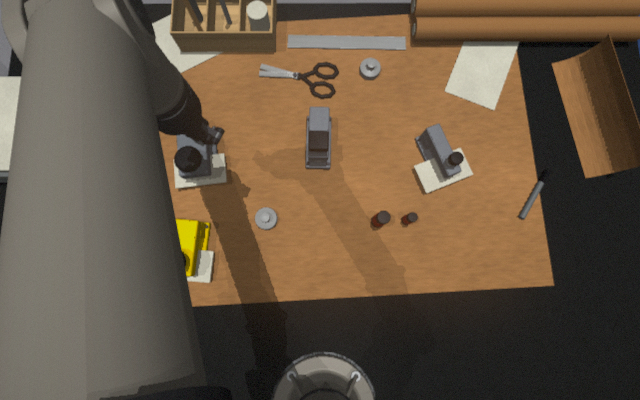

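The glue stick is still standing at (381,218); the odd items were it and the pricker seen at the edge of the wide lens. Pressing the holer.

Emit:
drive_tool(
  motion=[
    [[0.048, 0.106, 0, 0, 0], [0.049, 0.106, 0, 0, 0], [0, 0, 0.1, 0, 0], [0, 0, 0.1, 0, 0], [0, 0, 0.1, 0, 0], [0, 0, 0.05, 0, 0], [0, 0, 0, 0, 0], [0, 0, 0, 0, 0]],
  ],
)

```text
clock: 9.0
eef_pos: [529.3, 290.8, 127.2]
orientation: [[-0.91, 0.414, 0.001], [0.414, 0.91, 0.001], [-0.001, 0.001, -1.0]]
ft_force: [0.4, -0.7, 0.8]
finger_gap: 0.2
```

Emit:
drive_tool(
  motion=[
    [[0, 0, 0.02, 0, 0], [0, 0, 0.015, 0, 0], [0, 0, 0.012, 0, 0], [0, 0, 0.01, 0, 0], [0, 0, 0.01, 0, 0], [0, 0, 0, 0, 0], [0, 0, 0, 0, 0], [0, 0, 0, 0, 0]],
  ],
)

```text
clock: 9.8
eef_pos: [529.2, 290.9, 108.0]
orientation: [[-0.91, 0.414, 0.001], [0.414, 0.91, 0.001], [-0.001, 0.002, -1.0]]
ft_force: [-2.2, -1.6, 8.8]
finger_gap: -0.2
```

Emit:
drive_tool(
  motion=[
    [[0, 0, 0.006, 0, 0], [0, 0, 0.006, 0, 0], [0, 0, 0.005, 0, 0], [0, 0, 0, 0, 0], [0, 0, 0, 0, 0], [0, 0, 0, 0, 0], [0, 0, 0, 0, 0], [0, 0, 0, 0, 0]],
  ],
)

```text
clock: 10.6
eef_pos: [529.3, 291.0, 105.0]
orientation: [[-0.91, 0.414, 0.001], [0.414, 0.91, 0.002], [-0.0, 0.002, -1.0]]
ft_force: [-5.0, -3.2, 20.6]
finger_gap: 0.1
```

Bottomed at z = 105 with 20.6 N, above the 12 N spring. Releasing and backing off.

Emit:
drive_tool(
  motion=[
    [[0, 0, -0.03, 0, 0], [0, 0, -0.05, 0, 0], [0, 0, -0.1, 0, 0], [0, 0, -0.13, 0, 0], [0, 0, -0.12, 0, 0], [-0.048, -0.106, 0, 0, 0], [-0.049, -0.106, 0, 0, 0], [0, 0, 0, 0, 0]],
  ],
)

```text
clock: 11.4
eef_pos: [529.6, 213.8, 230.8]
orientation: [[-0.907, 0.421, 0.001], [0.421, 0.907, -0.003], [-0.002, -0.003, -1.0]]
ft_force: [0.1, -0.0, -0.2]
finger_gap: 0.0
```

```bash
python3 look.py holer_top w4; python3 - <<'E'
from h import *
for c in ['top','side']:
    im,d=cams.camera(c)
    for t in ['pricker_top','notcher_top','glue_stick']:
        print(c,t,[(round(r['confidence'],2),np.round(world(r['xyz'],c)).tolist()) for r in cams.pinpoint(t,c)])
s=readout.observe();print(s['clock'],s['ft_force'].round(1),np.abs(s['qd']).max()); job.job_done()
E
```

```text
11.4 [529.6 213.8 230.8]
0.57 [531.1 288.3 117.1]
2967 [527.7 289.4 113.6] [501. 263. 109.] [557. 317. 116.] 114.0 px 393.3124368048534 159.75530839231547
move [ 0.108  0.229 -0.001]
[ 0.24  1.02 -0.04]
top pricker_top [(0.61, [532.0, -277.0, 113.0])]
top notcher_top [(0.88, [571.0, 12.0, 114.0])]
top glue_stick [(0.72, [411.0, -195.0, 0.0]), (0.7, [405.0, -124.0, -2.0])]
side pricker_top [(0.55, [530.0, -272.0, 116.0])]
side notcher_top [(0.53, [567.0, 19.0, 115.0])]
side glue_stick [(0.82, [412.0, -196.0, -0.0]), (0.62, [409.0, -129.0, 1.0])]
11.9 [-0.2 -0.5  0. ] 0.15726459828308725
the job is handed in; nothing more can be done
```

I pressed the light punch first and then the stiff grey one, using shut fingers, and handed the job in at about 12 s of the 35 s allowed. Each cap reached its stop at a tool height of about 105 mm. The upward force was about 19 N on the light one and 21 N on the stiff one, above their full-down spring forces of 5 N and 12 N. The click itself was not sensed; I inferred it from the full 10 mm of travel.

In the last checks:
- **Pressed caps:** both were back at about 114 mm by wrist-camera depth, the same as before pressing.
- **Square-capped punch:** it was still up at about 115 mm.
- **Glue stick:** both cameras found it where it started, and the smaller look-alike too. Their readings agree within about 5 mm.
- **Yellow look-alike punch:** I did not approach it, and it got no separate check at the end.
- **Robot:** it ended clear of everything, with almost no force on the tool.

No check failed. In one wrist picture the glue stick looked odd at the edge of the lens, but a top view showed it still standing.

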